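# Hold the clean-out gate of the dust drop box wide open

### The job

A workmate is about to rake out the dust drop box: pinch its main catch (nearer the gate's free edge) so that the clean-out gate jumps onto its safety catch, let go, then pinch the safety catch (nearer the hinge) and let that go too. Take the gate by its steel pull handle, swing it out past the click of the hinge check, and finish while still holding it by the handle, standing still, wide open: square to the front of the box or a little more. Do not shift the glue bottle, the mug, the hand plane or the sanding block on the lid.

Things in the scene. Friction and masses are not known exactly. Their poses are not given: they have to be found in the camera images.
- chip_box: Dust drop box, fixed to the bench: plywood, 270 mm along its own x, 240 mm along its y, top 150 mm above the bench; clear lid, 68 mm wide plywood rail along the front of the top that carries two catches, two pipe stubs (up to 62 mm long) on the back. Origin: centre of the underside, on the bench; z up. Its front, shut by the gate, is the plane y = -0.120 and looks to its -y.
- main_catch (a point): Point midway between the main catch's two lugs, 34 mm above the box's top (box frame: -0.060, -0.100, 0.184). The lugs are black upright plates 8 to 48 mm above the box's top, 8 mm thick, 24 mm wide along the box's y; 56 mm over their outer faces at rest, 34 mm fully squeezed (towards each other, along the box's x). Its black case, 20 mm high, begins 19 mm behind; 60 mm to either side are free.
- safety_catch (a point): Point midway between the safety catch's two lugs (box frame: 0.040, -0.100, 0.184), 100 mm from the main catch towards the hinge; same lugs, squeezed in the same way. Under the lugs of both catches steel prongs, up to 14 mm above the box's top, run out over the gate and hook in front of pins on its top edge (pins up to 18 mm above the box's top). This catch stops the gate at about 0.19 rad.
- gate_hinge (a point): Point on the gate's upright hinge axis, level with the box's top (box frame: 0.105, -0.129, 0.150). The gate reaches 235 mm from this axis, is 16 mm thick, and its top is level with the box's top. At opening angle a, the direction from hinge to free edge is (-cos a, -sin a) in the box's x, y, and the outward normal of the gate's front face is (sin a, -cos a).
- gate_angle (a joint): Opening angle (rad), anticlockwise from above: 0 shut, 1.9 stop. Hinge spring, 0.4 N m per rad, draws it towards 0.5 from either side. Held by the main catch at 0.02; that squeezed, it jumps to 0.19 (safety catch); that squeezed, it drifts to 0.45-0.6. The ball check resists from 0.7 to 1.3 with up to 0.8 N m (5 N at the handle). Let go when wide, it swings back.
- pull_grip (a point): Grip point of the pull, a D handle with an upright round bar 12 mm thick on the gate's front: on the bar's axis, 130 mm above the bench, 170 mm from the hinge axis along the gate, 53 mm from it along the gate's outward normal. The bar runs from 60 to 150 mm above the bench with 39 mm free behind it; a leg at each end joins it to the gate, so fingers from above go to its two sides along the gate. It turns with the gate.
- pull: The pull handle itself (see pull_grip). Origin: on the line of the upright bar's axis, at bench height; y points back towards the gate's face, x along the gate away from its free edge, z up.
- main_free_lug (a joint): Travel (m) of the main catch's lug on the free-edge (box's -x) side: 0 = sprung out, at rest; 0.011 = fully in, at its stop, having slid along the box's x towards the other lug. Spring 4 N at rest to 8 N fully in; it springs out when let go. Its hook frees the gate from 0.0065 on, but each lug holds the gate by itself, so both must be in at the same time.
- main_hinge_lug (a joint): Travel (m) of the main catch's lug on the hinge (box's +x) side: 0 = sprung out, at rest; 0.011 = fully in, at its stop, having slid along the box's x towards the other lug. Spring 4 N at rest to 8 N fully in; it springs out when let go. Its hook frees the gate from 0.0065 on, but each lug holds the gate by itself, so both must be in at the same time.
- safety_free_lug (a joint): Travel (m) of the safety catch's lug on the free-edge (box's -x) side: 0 = sprung out, at rest; 0.011 = fully in, at its stop, having slid along the box's x towards the other lug. Spring 4 N at rest to 8 N fully in; it springs out when let go. Its hook frees the gate from 0.0065 on, but each lug holds the gate by itself, so both must be in at the same time.
- safety_hinge_lug (a joint): Travel (m) of the safety catch's lug on the hinge (box's +x) side: 0 = sprung out, at rest; 0.011 = fully in, at its stop, having slid along the box's x towards the other lug. Spring 4 N at rest to 8 N fully in; it springs out when let go. Its hook frees the gate from 0.0065 on, but each lug holds the gate by itself, so both must be in at the same time.
- glue: Bystander: yellow glue bottle, 56 mm in diameter, 150 mm high, standing on the bench off the free-edge end of the box; origin at the centre of its foot.
- sanding_block: Bystander: cork sanding block, 112 x 62 x 34 mm, lying on the clear lid behind the catches; origin at the centre of its underside.
- mug: Bystander: white mug, 80 mm in diameter, 95 mm high, standing on the bench off the hinge end of the box; origin at the centre of its foot.
- plane: Bystander: hand plane, 245 x 64 mm, 110 mm high, on the bench to the right; origin at the centre of its sole.

How it is judged:
On the way, in this order (a step that is already met when the one before it is completed fails the run):
1. the main catch is squeezed, both lugs in, with the safety catch not squeezed (value of joint each of main_free_lug, main_hinge_lug above 0.006 m and value of joint each of safety_free_lug, safety_hinge_lug below 0.003 m), for 0.1 s.
2. the main catch has been let go, the gate stands ajar, and the safety catch is squeezed, both lugs in (value of joint each of safety_free_lug, safety_hinge_lug above 0.006 m and value of joint each of main_free_lug, main_hinge_lug below 0.003 m and value of joint gate_angle above 0.12 rad), for 0.1 s.
3. the gate is swung past its check (beyond 1.35 rad) with the fingers on the pull handle (value of joint gate_angle above 1.35 rad and contact force between the fingers and pull above 1 N), for 0.1 s.
At the end, for the whole second after the job is handed in: The gate stands at 1.5 rad or more (square to the box's front within 4 degrees, or wider), is still (under 0.1 rad/s), and is held by the fingers on its pull handle (contact over 1 N); all four catch lugs have been let go (sprung out to within 3 mm) (value of joint gate_angle above 1.5 rad and velocity of joint gate_angle between -0.1 and 0.1 rad/s and contact force between the fingers and pull above 1 N and value of joint each of main_free_lug, main_hinge_lug, safety_free_lug, safety_hinge_lug below 0.003 m); the arm keeps its last pose, push and grip.
It fails at once if glue bottle shifted by more than 30 mm (distance of glue from where it was at the start of the episode above 0.03 m).
It fails at once if sanding block shifted by more than 30 mm (distance of sanding_block from where it was at the start of the episode above 0.03 m).
It fails at once if mug shifted by more than 30 mm (distance of mug from where it was at the start of the episode above 0.03 m).
It fails at once if hand plane shifted by more than 30 mm (distance of plane from where it was at the start of the episode above 0.03 m).
It also fails if it takes over 48 s, if anything falls off the work surface, if the arm or the gripper's body presses on something with over 40 N, if the wrist force passes 120 N, or if a joint passes its speed limit or range.

### The arm

A 6-joint arm with a two-finger parallel gripper is mounted at the origin on the work surface. World frame = base frame: x ahead of the robot, y to its left, z up, the work surface at z = 0. Lengths are in m, angles in rad, forces in N, time in s.
With the tool pointing down it reaches from about 0.35 to 0.775 m from the base axis. Payload 7.3 kg.
Tool frame: the origin (TCP) lies between the finger pads; the fingertips stand 8 mm ahead of it and the grasp point (between the pads) lies 11 mm behind it (robot.nose_length is the distance from the TCP to the fingertips, in m); z points along the fingers, y is the line along which they close (so a half turn about z gives the same grasp; the last joint's range is limited). The gripper opens to 92 mm and grips with 3 to 60 N. Pads are 19 mm wide; open, the fingers measure 130 mm over their backs; the gripper's body (75 mm by 190 mm) begins 47 mm behind the grasp point.
Start: joints at [-0.146, 0.342, 1.524, -0, 1.275, -0.146], TCP at [0.525, 0, 0.235] pointing down, gripper open.
Joint ranges: [-2.53, 2.53], [-0.77, 2.02], [0.04, 2.7], [-1, 4.14], [0.28, 2.66], [-3.11, 3.11]. Speed limits (rad/s): [2.57, 2.57, 3.14, 3.14, 3.14, 3.14].

### API

Orientations are given as [roll, pitch, yaw] about the fixed x, y, z axes, in that order (R = Rz(yaw) Ry(pitch) Rx(roll)).
In Python, from cell import robot gives the robot as it stands. The module is installed in compiled form; this text tells all that it offers.
- The arm moves only by the shell command python3 -m jog 'ROWS' [FORCE]. ROWS is JSON, a list that holds one entry, the list of rows, each a list of 5 numbers: the gripper's target within -1 to 1 (fully open at 1, half-way at 0, shut at -1), then the shift along the tool's x, y, z in m, then the turn about the tool's z in rad. A call has 1 to 5 rows; each row is the pose to reach, as a shift and turn from the pose commanded when the call began, along the tool's axes at that moment; what a row does not reach only later rows make up. A row lasts 1/12 s, in which the tool goes at most 41.7 mm and 7.16 degrees, less where a joint would pass 70% of its speed; a pose out of reach is approached as far as the arm can. A call with a gripper value outside its range is refused whole. The fingers move at their own pace and stop on an object; FORCE is the grip in N (left out, the last holds). Time passes only in rows, so rows that repeat a pose let the fingers close. It gives the time, the measured TCP pose, the force, the opening and the grip force at its end, in the units of the state.
- robot.observe(): the state, without advancing time (a new reading comes with each control period).
- robot.read_camera(name): name is "scene" or "side" or "wrist"; returns the picture (400x640x3 uint8, red, green, blue); there is no depth.
- robot.camera_model(name): a dict with "camera_matrix" (3x3 intrinsics, pixels), "position" and "attitude" of the camera in the world; the wrist camera has in their place "mount" (4x4, takes a point from camera to tool coordinates, whose origin is the TCP and whose axes are the flange's). Camera axes: x right, y down, z forward; pixel columns grow to the right and rows downward; lengths in m; the calibration is good to about 2 mm. A picture is of the moment at which its call begins: read the wrist's pose just before it. camera_model takes no time and is no camera call.
- robot.hand_in(): hands the job in; it is judged then, once.
The state is a dict: "time": time; "qpos": joint angles; "qvel": joint speeds; "joint_efforts": joint torques, N m; "tool_pos": TCP position; "tool_rot": TCP orientation; "contact_force": force on the tool from outside, world axes, zero at the start; "torque": the same for the moment, N m; "opening": finger opening in m; "grip_force": force on a finger pad.
Only numpy, scipy, OpenCV 4.12 (cv2) and the standard library are available. Lean on these libraries where they do the work, as an engineer would, in place of code of your own. Each camera call takes 0.05 s, during which the arm holds its last target. There are 200 camera calls.

## Working session

There is one attempt and no reset: what is moved stays moved. The work goes in short steps, Python scripts to look and compute and a shell command to move; the robot and the scene stay as the last step left them, time stands still between calls to the robot, and variables do not carry over. Pictures are saved under pics/ and viewed, at most 10 in all, crops included, and the job is handed in when it is done.

```bash
mkdir -p pics; python3 - <<'E'
from cell import robot
import cv2
for n in("scene","side","wrist"):
    im=robot.read_camera(n); cv2.imwrite(f"pics/{n}0.png",im[:,:,::-1]); m=robot.camera_model(n); print(n,m)
s=robot.observe(); print(s)
E
```

```text
scene {'camera_matrix': array([[374.79016602,   0.        , 321.33596347],
       [  0.        , 374.79016602, 197.14387552],
       [  0.        ,   0.        ,   1.        ]]), 'position': array([0.90490567, 0.20528771, 1.31472197]), 'attitude': array([-2.82912005,  0.00352118,  1.91692948])}
side {'camera_matrix': array([[482.22215015,   0.        , 319.89197962],
       [  0.        , 482.22215015, 202.31432053],
       [  0.        ,   0.        ,   1.        ]]), 'position': array([ 0.59914491, -0.56627082,  1.41034058]), 'attitude': array([-2.67252414, -0.00537812,  0.0981001 ])}
wrist {'camera_matrix': array([[315.80979577,   0.        , 320.16538457],
       [  0.        , 315.80979577, 200.24931892],
       [  0.        ,   0.        ,   1.        ]]), 'mount': array([[-1.17875266e-03, -9.64027662e-01, -2.65799317e-01,
         7.15952677e-02],
       [ 9.99999276e-01, -1.07180299e-03, -5.47420809e-04,
         1.74090602e-03],
       [ 2.42844299e-04, -2.65799770e-01,  9.64028227e-01,
        -1.49861206e-01],
       [ 0.00000000e+00,  0.00000000e+00,  0.00000000e+00,
         1.00000000e+00]])}
{'time': 0.15, 'qpos': array([-1.46008353e-01,  3.42525751e-01,  1.52477997e+00, -1.02340483e-05,
        1.27542341e+00, -1.46001205e-01]), 'qvel': array([-0.0027231 , -0.00142174, -0.00209622, -0.00205671, -0.00026614,
       -0.00058945]), 'joint_efforts': array([ 7.52666965e-04, -4.31470585e+01, -2.44352603e+01,  7.18239485e-02,
        5.38185902e-02, -1.32920518e-04]), 'tool_pos': array([5.24703621e-01, 5.83888742e-05, 2.34229936e-01]), 'tool_rot': array([-3.14046684e+00, -1.55654694e-04,  1.57079208e+00]), 'contact_force': array([-0.48677104, -0.03450313,  0.49724131]), 'torque': array([-0.00245999,  0.01824452, -0.05873938]), 'grip_force': 0.0, 'opening': 0.09171083210622913}
```

View pics/scene0.png

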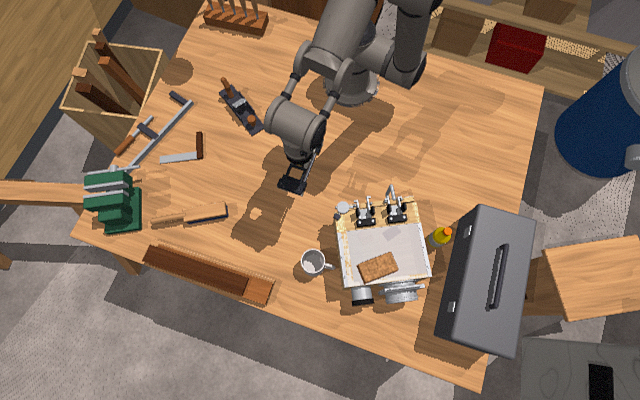

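View pics/wrist0.png

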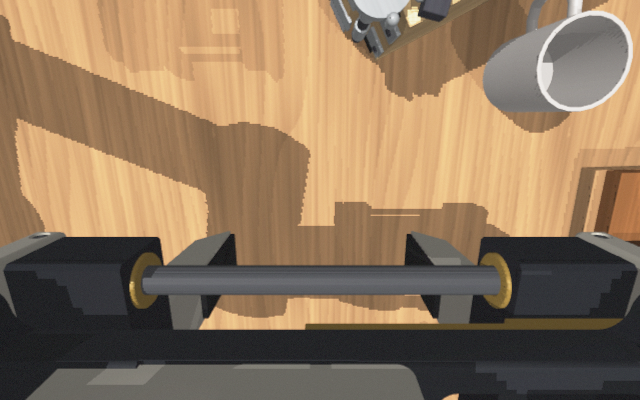

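The scene view shows the box at about (385,245). Its catches are at (365,212) and (397,208), the hinge corner is near (342,210), the mug is at (313,262) and the glue at (442,235). The wrist view shows only the hinge corner, at the top edge. I'll look closer.

```bash
python3 - <<'E'
import cv2
a=cv2.imread("pics/scene0.png")[170:310,320:460]; cv2.imwrite("pics/scene0c.png",cv2.resize(a,(560,560),interpolation=cv2.INTER_CUBIC))
E
```

```text
(no output)
```

View pics/scene0c.png

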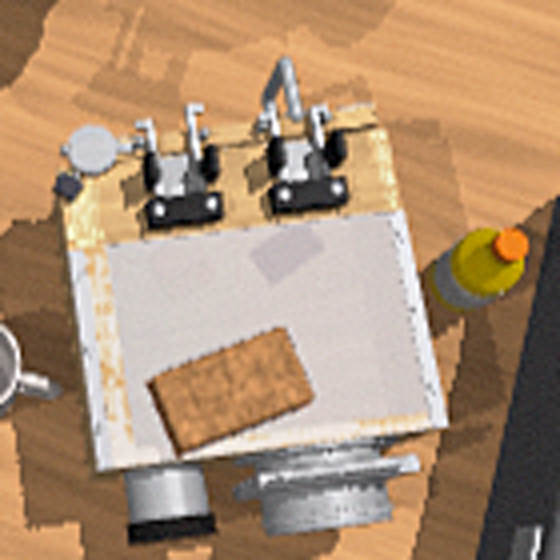

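View pics/side0.png

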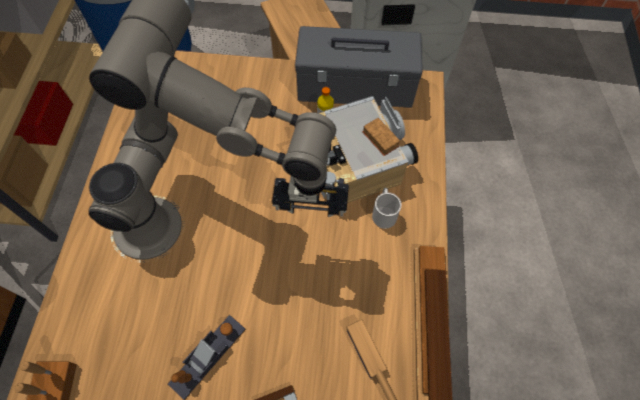

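```bash
cat > h.py <<'E'
import numpy as np
from scipy.spatial.transform import Rotation as R
from cell import robot
def cam(n,s=None):
    m=robot.camera_model(n); K=np.array(m["camera_matrix"])
    if n=="wrist":
        s=s or robot.observe(); T=np.eye(4);T[:3,:3]=R.from_euler('xyz',s["tool_rot"]).as_matrix();T[:3,3]=s["tool_pos"]
        T=T@np.array(m["mount"]); return K,T[:3,:3],T[:3,3]
    return K,R.from_euler('xyz',m["attitude"]).as_matrix(),np.array(m["position"])
def ray(c,u,v,z):
    K,A,p=c; d=A@np.linalg.solve(K,[u,v,1.]); return p+d*(z-p[2])/d[2]
def proj(c,P):
    K,A,p=c; q=K@(A.T@(np.asarray(P)-p)); return q[:2]/q[2]
def fit(B,W):  # 2D rigid
    B=np.array(B)[:,:2];W=np.array(W)[:,:2];b=B-B.mean(0);w=W-W.mean(0)
    th=np.arctan2((b[:,0]*w[:,1]-b[:,1]*w[:,0]).sum(),(b*w).sum()); M=np.array([[np.cos(th),-np.sin(th)],[np.sin(th),np.cos(th)]])
    t=W.mean(0)-M@B.mean(0); return th,M,t,np.linalg.norm(W-(B@M.T+t),axis=1)
E
python3 - <<'E'
from h import *
c=cam("scene")
L=[((100,470),(.135,.12,.15)),((447,427),(-.135,.12,.15)),((305,153),(-.06,-.1,.19)),((181,165),(.04,-.1,.19)),((65,250),(.135,-.052,.15)),((405,210),(-.135,-.052,.15))]
W=[ray(c,320+u/4,170+v/4,b[2]) for (u,v),b in L]
print(np.round(W,3))
th,M,t,r=fit([b for _,b in L],W); print("yaw",th,t,r.round(3))
for n,b in dict(main=(-.06,-.1),saf=(.04,-.1),hinge=(.105,-.129)).items(): print(n,M@b+t, np.hypot(*(M@b+t)))
h=M@[.105,-.129]+t
for a in(0,.19,.5,1,1.57,1.7):
    p=h+M@(np.array([-np.cos(a),-np.sin(a)])*.17+.053*np.array([np.sin(a),-np.cos(a)])); print(a,p,np.hypot(*p))
for n,(u,v) in dict(mug=(313,256),glue=(442,235)).items(): print(n,ray(c,u,v,.1))
E
```

```text
[[0.799 0.239 0.15 ]
 [0.679 0.478 0.15 ]
 [0.52  0.311 0.19 ]
 [0.562 0.223 0.19 ]
 [0.647 0.158 0.15 ]
 [0.524 0.403 0.15 ]]
yaw -1.1018665088284632 [0.63270905 0.30366513] [0.002 0.001 0.003 0.    0.002 0.002]
main [0.51638789 0.31199508] 0.603321956958698
saf [0.56158108 0.22278984] 0.6041594314619474
hinge [0.56508713 0.1517004 ] 0.5850952709553491
0 [0.44097993 0.27939693] 0.5220401732387241
0.19 [0.41909671 0.25366019] 0.48988319037743433
0.5 [0.39495184 0.20426449] 0.44464697861095925
1 [0.3905788  0.11626252] 0.40751536670249705
1.57 [0.43729181 0.02769493] 0.4381679349502172
1.7 [0.45444551 0.01217467] 0.4546085582723366
mug [0.73496343 0.11072295 0.1       ]
glue [0.52605354 0.48671238 0.1       ]
```

```bash
python3 -m jog '[[[0.6,0.04,0,-0.02,0.12],[0.6,0.08,0,-0.03,0.24],[0.6,0.12,-0.005,-0.03,0.36],[0.6,0.16,-0.009,-0.03,0.48],[0.6,0.2,-0.009,-0.03,0.6]]]' 30; python3 - <<'E'
from h import *
s=robot.observe(); Rm=R.from_euler('xyz',s["tool_rot"]).as_matrix()
print(s["tool_pos"],s["tool_rot"], Rm.T@(np.array([.5164,.312,.26])-s["tool_pos"]))
E
```

```text
time: 0.57
tool_pos: [0.516, 0.1861, 0.2649]
tool_rot: [3.141, -0.0, 0.998]
contact_force: [1.1, -0.2, 0.7]
opening: 0.0737
grip_force: 0.0
[0.51595082 0.18606487 0.2649321 ] [ 3.14144988e+00 -2.64466422e-05  9.97848186e-01] [ 0.10606747 -0.06789417  0.00492521]
```

```bash
python3 -m jog '[[[0.6,0.03,-0.02,0,0.12],[0.6,0.06,-0.04,0,0.24],[0.6,0.092,-0.063,0,0.36],[0.6,0.092,-0.063,0,0.48],[0.6,0.092,-0.063,0,0.502]]]'; python3 -m jog '[[[0.6,0,0,0,0],[0.6,0,0,0,0]]]'; python3 - <<'E'
from h import *
import cv2
s=robot.observe(); im=robot.read_camera("wrist"); cv2.imwrite("pics/w1.png",im[:,:,::-1]); c=cam("wrist",s)
np.save("s1.npy",s,allow_pickle=True)
th,t=-1.1019,np.array([.63271,.30367]); M=np.array([[np.cos(th),-np.sin(th)],[np.sin(th),np.cos(th)]])
print(s["tool_rot"])
for n,x in(("main",-.06),("saf",.04)):
    for d in(-.028,.028): print(n,d,proj(c,[*(M@[x+d,-.1]+t),.198]))
E
```

```text
time: 0.98
tool_pos: [0.5121, 0.298, 0.2638]
tool_rot: [-3.142, 0.001, 0.501]
contact_force: [-0.3, -1.2, 0.2]
opening: 0.0736
grip_force: 0.0
time: 1.15
tool_pos: [0.513, 0.295, 0.2645]
tool_rot: [3.141, 0.001, 0.504]
contact_force: [-0.5, 0.1, -0.2]
opening: 0.0729
grip_force: 0.0
[3.14127940e+00 6.28746915e-04 5.04109552e-01]
main -0.028 [261.35892945 201.80068029]
main 0.028 [339.96545479 204.36010255]
saf -0.028 [401.46452408 206.36250739]
saf 0.028 [479.40330586 208.90018797]
```

View pics/w1.png

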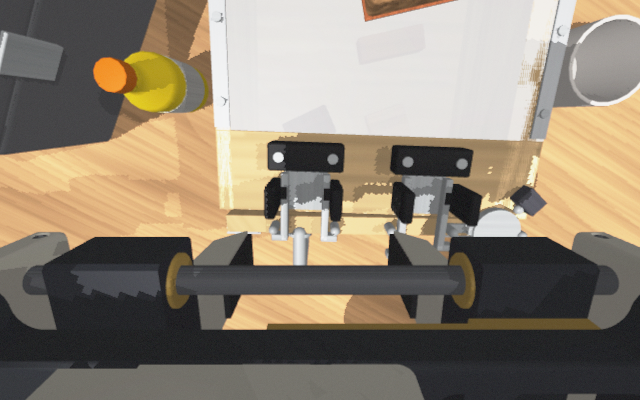

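The wrist picture shows the main lugs at about (272,199) and (336,199), with their case at (305,157). The safety lugs are at (403,203) and (466,204), with their case at (431,161). I'll refine this with a mask.

```bash
python3 - <<'E'
from h import *
import cv2
im=cv2.imread("pics/w1.png"); s=np.load("s1.npy",allow_pickle=True).item(); c=cam("wrist",s)
m=(im.max(2)<60).astype(np.uint8)[120:233]
m[:, :225]=0; m[:,510:]=0
n,l,st,ce=cv2.connectedComponentsWithStats(m)
for i in range(1,n):
    if st[i,4]>60: print(st[i]+[0,120,0,0,0],ce[i]+[0,120])
th=-1.1019;t=np.array([.63271,.30367]); M=np.array([[np.cos(th),-np.sin(th)],[np.sin(th),np.cos(th)]])
for p,z in(((264,199),.198),((342,199),.198),((481,204),.198),((269,141),.17),((344,144),.17),((392,146),.17),((472,149),.17)):
    print(p,M.T@(ray(c,*p,z)[:2]-t))
E
```

```text
[ 268  141   76   31 1648] [311.10558252 155.71116505]
[ 390  145   83   32 2051] [430.15017065 160.33934666]
[265 178  22  40 553] [273.86075949 196.51898734]
[324 180  19  41 523] [334.08604207 199.07456979]
[392 182  23  41 707] [402.47100424 201.69731259]
[ 445  184   37   42 1007] [463.80039722 203.94736842]
(264, 199) [-0.08609448 -0.0978689 ]
(342, 199) [-0.03075736 -0.09599339]
(481, 204) [ 0.06852354 -0.09632648]
(269, 141) [-0.08655307 -0.05961761]
(344, 144) [-0.02923421 -0.05993384]
(392, 146) [ 0.00761453 -0.06019767]
(472, 149) [ 0.06927654 -0.0603863 ]
```

```bash
cat >> h.py <<'E'
th=-1.1025;t0=np.array([.6332,.3028]); M=np.array([[np.cos(th),-np.sin(th)],[np.sin(th),np.cos(th)]])
def wrap(a): return (a+np.pi)%(2*np.pi)-np.pi
def go(b,z,a=0):  # shift to box xy, z, yaw for gate angle a
    s=robot.observe(); Rm=R.from_euler('xyz',s["tool_rot"]).as_matrix(); P=np.array([*(M@np.array(b)+t0),z])
    print("xyz",(Rm.T@(P-s["tool_pos"])).round(4),"turn",round(-wrap(th+np.pi/2+a-s["tool_rot"][2]),4),"target",P.round(4))
def grip(a): return np.array([.105,-.129])+.17*np.array([-np.cos(a),-np.sin(a)])+.053*np.array([np.sin(a),-np.cos(a)])
E
python3 -c "
from h import *
go((-.06,-.1),.174)"
```

```text
xyz [ 0.0112 -0.0125  0.0907] turn 0.0349 target [0.5169 0.3112 0.174 ]
```

```bash
python3 -m jog '[[[0.6,0.011,-0.0125,0.02,0.035],[0.6,0.011,-0.0125,0.02,0.035],[0.6,0.011,-0.0125,0.03,0.035]]]'; python3 -c "
from h import *
go((-.06,-.1),.174)"
```

```text
time: 1.45
tool_pos: [0.5172, 0.3116, 0.2355]
tool_rot: [3.141, -0.002, 0.468]
contact_force: [1.1, -0.6, 0.6]
opening: 0.0734
grip_force: 0.0
xyz [-0.0005  0.0002  0.0615] turn -0.0001 target [0.5169 0.3112 0.174 ]
```

```bash
python3 -m jog '[[[0.6,0,0,0.03,0],[0.6,0,0,0.06,0],[0.6,0,0,0.06,0],[-0.3,0,0,0.06,0],[-0.3,0,0,0.06,0]]]' 40;  python3 -m jog '[[[-0.3,0,0,0,0],[-0.3,0,0,0,0],[-0.3,0,0,0,0],[-0.3,0,0,0,0]]]'; python3 -c "
from h import *
go((-.06,-.1),.174)"
```

```text
time: 1.87
tool_pos: [0.5175, 0.312, 0.1765]
tool_rot: [3.141, -0.002, 0.467]
contact_force: [-0.4, 0.3, 0.2]
opening: 0.0645
grip_force: 0.0
time: 2.2
tool_pos: [0.5176, 0.3126, 0.1771]
tool_rot: [3.141, -0.005, 0.467]
contact_force: [-0.0, 0.1, 6.9]
opening: 0.0382
grip_force: 7.5
xyz [-0.0013  0.0009  0.0031] turn -0.0013 target [0.5169 0.3112 0.174 ]
```

```bash
python3 -m jog '[[[-0.4,0,0,0,0],[-0.4,0,0,0,0],[-0.4,0,0,0,0]]]'; python3 -m jog '[[[0.5,0,0,0,0],[0.5,0,0,0,0],[0.5,0,0,0,0],[0.5,0,0,0,0],[0.5,0,0,0,0]]]';python3 -m jog '[[[0.5,0,0,-0.02,0],[0.5,0,0,-0.04,0],[0.5,0,0,-0.065,0]]]';  python3 - <<'E'
from h import *
import cv2
s=robot.observe(); im=robot.read_camera("wrist"); cv2.imwrite("pics/w2.png",im[:,:,::-1])
go((.04,-.1),.174)
E
```

```text
time: 2.45
tool_pos: [0.518, 0.3121, 0.1773]
tool_rot: [3.14, -0.005, 0.467]
contact_force: [0.2, -2.6, 6.8]
opening: 0.0299
grip_force: 40.0
time: 2.87
tool_pos: [0.5176, 0.3124, 0.1768]
tool_rot: [3.141, -0.004, 0.467]
contact_force: [0.6, -0.5, 0.3]
opening: 0.0585
grip_force: 0.0
time: 3.12
tool_pos: [0.5159, 0.312, 0.2399]
tool_rot: [-3.141, 0.002, 0.467]
contact_force: [0.0, 0.1, -0.4]
opening: 0.0687
grip_force: 0.0
xyz [-0.0023  0.1011  0.0724] turn -0.0011 target [0.562 0.222 0.174]
```

View pics/w2.png

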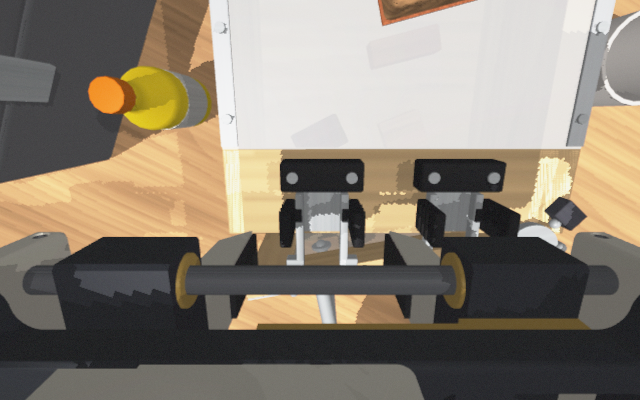

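The gate now stands ajar: there is a gap behind its top edge, and the handle has moved to about (327,305). The main lugs are back out. On to the safety catch.

```bash
python3 -m jog '[[[0.6,0,0.04,0,0],[0.6,0,0.08,0,0],[0.6,-0.002,0.101,0,0],[0.6,-0.002,0.101,0.005,0],[0.6,-0.002,0.101,0.005,0]]]'; python3 -c "
from h import *
go((.04,-.1),.174)"
```

```text
time: 3.58
tool_pos: [0.5602, 0.2201, 0.2342]
tool_rot: [-3.141, 0.001, 0.465]
contact_force: [-0.4, 0.4, 0.3]
opening: 0.0732
grip_force: 0.0
xyz [ 0.0025 -0.0008  0.0602] turn -0.0038 target [0.562 0.222 0.174]
```

```bash
python3 -m jog '[[[0.6,0.002,-0.001,0.03,0],[0.6,0.002,-0.001,0.059,0],[0.6,0.002,-0.001,0.059,0],[-0.4,0.002,-0.001,0.059,0],[-0.4,0.002,-0.001,0.059,0]]]' 40;  python3 -m jog '[[[-0.4,0,0,0,0],[-0.4,0,0,0,0],[-0.4,0,0,0,0],[-0.4,0,0,0,0],[-0.4,0,0,0,0]]]'; python3 -m jog '[[[-0.4,0,0,0,0],[-0.4,0,0,0,0],[-0.4,0,0,0,0],[-0.4,0,0,0,0],[-0.4,0,0,0,0]]]';python3 -m jog '[[[0.5,0,0,0,0],[0.5,0,0,0,0],[0.5,0,0,0,0],[0.5,0,0,0,0],[0.5,0,0,0,0]]]'; python3 -m jog '[[[0.5,0,0,-0.03,0],[0.5,0,0,-0.06,0],[0.5,-0.03,0,-0.08,0],[0.5,-0.06,0,-0.08,0],[0.5,-0.06,0,-0.08,0]]]'; python3 - <<'E'
from h import *
import cv2
s=robot.observe(); im=robot.read_camera("wrist"); cv2.imwrite("pics/w3.png",im[:,:,::-1]); np.save("s3.npy",s,allow_pickle=True)
c=cam("wrist",s)
for a in(.4,.5,.6): print(a,grip(a),M@grip(a)+t0,proj(c,[*(M@grip(a)+t0),.15]))
E
```

```text
time: 4.0
tool_pos: [0.5619, 0.224, 0.1773]
tool_rot: [3.141, -0.002, 0.468]
contact_force: [-0.6, 0.6, 0.6]
opening: 0.0645
grip_force: 0.0
time: 4.42
tool_pos: [0.563, 0.2227, 0.178]
tool_rot: [3.139, -0.005, 0.467]
contact_force: [0.9, -4.0, 10.4]
opening: 0.0318
grip_force: 23.1
time: 4.83
tool_pos: [0.563, 0.2227, 0.1781]
tool_rot: [3.14, -0.005, 0.467]
contact_force: [1.4, -2.2, 7.5]
opening: 0.0297
grip_force: 40.0
time: 5.25
tool_pos: [0.5622, 0.2232, 0.1773]
tool_rot: [3.141, -0.003, 0.467]
contact_force: [0.0, 0.4, 0.1]
opening: 0.0586
grip_force: 0.0
time: 5.67
tool_pos: [0.5039, 0.1946, 0.2569]
tool_rot: [-3.141, 0.002, 0.467]
contact_force: [0.7, 1.0, -1.4]
opening: 0.0685
grip_force: 0.0
0.4 [-0.0309412  -0.24401735] [0.40148808 0.22026872] [244.07922708 286.79646114]
0.5 [-0.01877948 -0.25701422] [0.39537987 0.20355   ] [258.18469056 299.2881007 ]
0.6 [-0.005381   -0.26873201] [0.39097126 0.186305  ] [273.22341191 310.29234068]
```

View pics/w3.png

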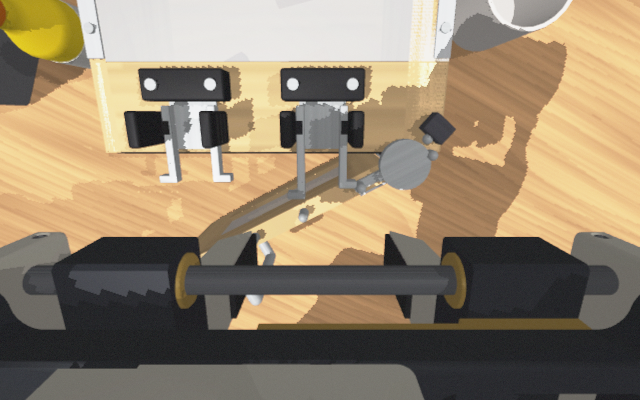

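The gate has drifted to about 0.5 rad: its top edge runs from (375,160) to (205,235), with the handle leg and bar near (262,270). Moving over the handle with the wrist turned 0.5.

```bash
python3 -c "
from h import *
go(grip(.5),.255,.5)"
```

```text
xyz [-0.0951 -0.0571  0.0017] turn -0.5018 target [0.3954 0.2035 0.255 ]
```

```bash
python3 -m jog '[[[0.6,-0.03,-0.02,0,-0.12],[0.6,-0.06,-0.04,0,-0.24],[0.6,-0.09,-0.055,0,-0.36],[0.6,-0.095,-0.057,0,-0.48],[0.6,-0.095,-0.057,0,-0.5]]]';python3 -m jog '[[[0.6,0,0,0,0],[0.6,0,0,0,0]]]'; python3 - <<'E'
from h import *
import cv2
s=robot.observe(); im=robot.read_camera("wrist"); cv2.imwrite("pics/w4.png",im[:,:,::-1]); np.save("s4.npy",s,allow_pickle=True)
c=cam("wrist",s); go(grip(.5),.255,.5)
for a in(.4,.5,.6): print(a,proj(c,[*(M@grip(a)+t0),.15]))
E
```

```text
time: 6.13
tool_pos: [0.3963, 0.2046, 0.2561]
tool_rot: [3.142, -0.0, 0.973]
contact_force: [-0.2, 0.3, -0.6]
opening: 0.0733
grip_force: 0.0
time: 6.3
tool_pos: [0.3988, 0.2043, 0.2558]
tool_rot: [3.141, -0.001, 0.963]
contact_force: [0.3, 0.1, -0.0]
opening: 0.0736
grip_force: 0.0
xyz [-0.0024 -0.0024  0.0006] turn -0.0048 target [0.3954 0.2035 0.255 ]
0.4 [310.23739597 185.71444042]
0.5 [315.79955528 205.6295283 ]
0.6 [323.15138889 224.27895119]
```

View pics/w4.png

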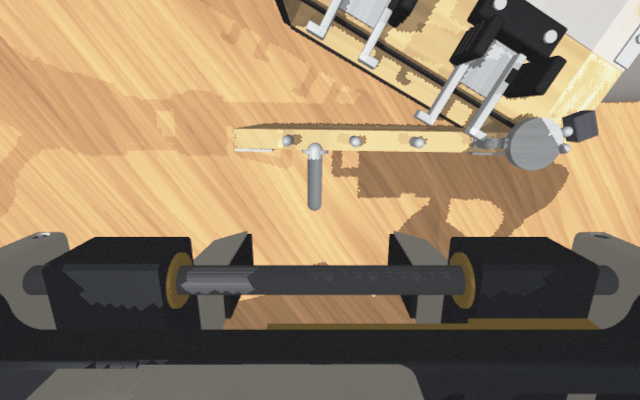

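The bar's top is at (315,203), against (316,206) predicted for 0.5 rad. The gate lies level in the image, so the wrist is aligned. Descend and grip.

```bash
python3 -m jog '[[[0.6,-0.001,-0.0025,0.03,-0.005],[0.6,-0.001,-0.0025,0.06,-0.005],[0.6,-0.001,-0.0025,0.09,-0.005],[0.6,-0.001,-0.0025,0.12,-0.005],[0.6,-0.001,-0.0025,0.132,-0.005]]]' 30;python3 -m jog '[[[-0.9,0,0,0,0],[-0.9,0,0,0,0],[-0.9,0,0,0,0],[-0.9,0,0,0,0],[-0.9,0,0,0,0]]]';python3 -m jog '[[[-0.9,0,0,0,0],[-0.9,0,0,0,0],[-0.9,0,0,0,0],[-0.9,0,0,0,0],[-0.9,0,0,0,0]]]'; python3 -c "
from h import *
go(grip(.5),.124,.5); s=robot.observe(); print(s['qpos'])
b=M.T@(s['tool_pos'][:2]-t0)-[.105,-.129]; print(np.hypot(*b),np.hypot(.17,.053),'a',np.arctan2(-b[1],-b[0])-np.arctan2(.053,.17))"
```

```text
time: 6.77
tool_pos: [0.3939, 0.2039, 0.12]
tool_rot: [-3.138, 0.004, 0.969]
contact_force: [-1.0, -0.0, -0.5]
opening: 0.0735
grip_force: 0.0
time: 7.18
tool_pos: [0.3957, 0.2049, 0.1248]
tool_rot: [3.14, -0.002, 0.971]
contact_force: [-0.1, 0.7, 0.2]
opening: 0.0449
grip_force: 0.0
time: 7.6
tool_pos: [0.3932, 0.2048, 0.1236]
tool_rot: [-3.139, 0.002, 0.971]
contact_force: [-9.4, 0.9, 10.1]
opening: 0.0114
grip_force: 25.6
xyz [ 0.0001  0.0025 -0.0004] turn 0.0031 target [0.3954 0.2035 0.124 ]
[3.06126107e-01 3.31389862e-01 1.89340173e+00 1.63069877e-03
 9.19998226e-01 9.04543894e-01]
0.18049454816324217 0.1780702108720041 a 0.4967024163697483
```

```bash
python3 -m jog '[[[-0.9,-0.0118,0.0041,0,-0.07],[-0.9,-0.0232,0.0091,0,-0.14],[-0.9,-0.0343,0.0148,0,-0.21],[-0.9,-0.0449,0.0213,0,-0.28],[-0.9,-0.0551,0.0285,0,-0.35]]]' 40; cat > st.py <<'E'
from h import *
s=robot.observe()
b=M.T@(s['tool_pos'][:2]-t0)-[.105,-.129]; a=wrap(np.arctan2(-b[1],-b[0])-np.arctan2(.053,.17)); print(np.hypot(*b),'a',a,'tool a',s['tool_rot'][2]-th-np.pi/2,s['qpos'].round(2))
E
python3 st.py
```

```text
time: 8.02
tool_pos: [0.3844, 0.1434, 0.1236]
tool_rot: [-3.136, -0.0, 1.325]
contact_force: [-8.7, 10.1, 5.9]
opening: 0.011
grip_force: 40.0
0.18118797283756716 a 0.841555598190598 tool a 0.8566540324280796 [0.17 0.28 1.97 0.   0.89 0.41]
```

```bash
for i in 1 2; do :; done; python3 -m jog '[[[-0.9,-0.0118,0.0041,0,-0.07],[-0.9,-0.0232,0.0091,0,-0.14],[-0.9,-0.0343,0.0148,0,-0.21],[-0.9,-0.0449,0.0213,0,-0.28],[-0.9,-0.0551,0.0285,0,-0.35]]]'; python3 st.py
```

```text
time: 8.43
tool_pos: [0.3979, 0.0818, 0.1236]
tool_rot: [-3.134, 0.0, 1.676]
contact_force: [-12.2, -4.7, 14.7]
opening: 0.0113
grip_force: 40.0
0.1812556600408759 a 1.1915597827669453 tool a 1.208029471481347 [ 0.01  0.27  1.98 -0.    0.89 -0.09]
```

```bash
python3 -m jog '[[[-0.9,-0.0118,0.0041,0,-0.07],[-0.9,-0.0232,0.0091,0,-0.14],[-0.9,-0.0343,0.0148,0,-0.21],[-0.9,-0.0449,0.0213,0,-0.28],[-0.9,-0.0551,0.0285,0,-0.35]]]'; python3 st.py
```

```text
time: 8.85
tool_pos: [0.4316, 0.0291, 0.1236]
tool_rot: [-3.133, -0.002, 2.027]
contact_force: [-14.8, -9.0, 12.3]
opening: 0.0114
grip_force: 40.0
0.18099097927916527 a 1.5382114732744814 tool a 1.5583843270566091 [-0.11  0.32  1.92 -0.    0.92 -0.56]
```

Another 0.12 rad for margin, then settle.

```bash
python3 -m jog '[[[-0.9,-0.01,0.0035,0,-0.06],[-0.9,-0.0199,0.0076,0,-0.12],[-0.9,-0.0199,0.0076,0,-0.12],[-0.9,-0.0199,0.0076,0,-0.12],[-0.9,-0.0199,0.0076,0,-0.12]]]'; python3 -m jog '[[[-0.9,0,0,0,0],[-0.9,0,0,0,0],[-0.9,0,0,0,0],[-0.9,0,0,0,0],[-0.9,0,0,0,0]]]'; python3 - <<'E'
exec(open("st.py").read())
import cv2
c=cam("wrist",s);im=robot.read_camera("wrist"); cv2.imwrite("pics/w5.png",im[:,:,::-1]); print(s["qvel"].round(3))
E
```

```text
time: 9.27
tool_pos: [0.4473, 0.014, 0.1237]
tool_rot: [-3.133, -0.001, 2.143]
contact_force: [-15.3, -12.6, 12.9]
opening: 0.0115
grip_force: 40.0
time: 9.68
tool_pos: [0.4471, 0.0142, 0.1236]
tool_rot: [-3.133, -0.001, 2.143]
contact_force: [-15.5, -14.2, 12.2]
opening: 0.0109
grip_force: 40.0
0.1808308378020119 a 1.6572967383635486 tool a 1.674952714889132 [-0.14  0.34  1.88 -0.01  0.93 -0.71]
[ 0.002 -0.    -0.001 -0.     0.     0.001]
```

View pics/w5.png

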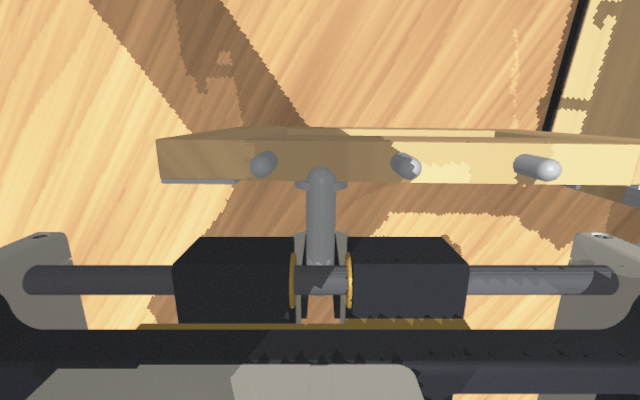

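The handle (320,175–260) is between the pads. The gate lies level in the image, parallel to the tool, so it stands at about 1.66 rad, and the arm is still.

```bash
python3 -c "
from cell import robot
print(robot.hand_in())"
```

```text
the job is handed in; nothing more can be done
None
```

I squeezed and released the main catch, then the safety catch, and swung the gate out past the check to about 1.66 rad; I handed the job in at about 10 s with the gripper still holding the pull handle, and it gave no pass/fail result.

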